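# Put the piping nozzles back on their stand in order of opening

### The arm

A 7-joint arm with a two-finger parallel gripper is mounted at the origin on the work surface; the furniture and walls round the work are solid. World frame = base frame: x ahead of the robot, y to its left, z up, the work surface at z = 0. Lengths are in m, angles in rad, forces in N, time in s.
With the tool pointing down it reaches from about 0.425 to 0.925 m from the base axis. Payload 6.8 kg.
Tool frame: the origin (TCP) lies at the very end of the fingers, on their centre line; the grasp point (between the pads) lies 19 mm behind it; z points along the fingers, y is the line along which they close (so a half turn about z gives the same grasp; the last joint's range is limited). The gripper opens to 85 mm and grips with 20 to 120 N. Pads are 22 mm wide; open, the fingers measure 114 mm over their backs; the gripper's body (76 mm by 85 mm) begins 54 mm behind the grasp point. The pads swing forward as they close: fully open they stand 13 mm farther back than shut.
Start: joints at [-1.418, 0.477, 0.022, 1.555, -0.011, 1.109, -0.083], TCP at [0.174, 0.652, 0.231] pointing down, gripper open.
Joint ranges: [-2.96, 2.96], [-0.34, 2.1], [-1.41, 1.46], [0.24, 2.44], [-1.37, 4.51], [0.17, 1.92], [-2.96, 2.96]. Speed limits (rad/s): [2.39, 2.39, 3.14, 3.14, 3.14, 3.14, 3.14].

### API

Orientations are given as a unit quaternion [x, y, z, w].
In Python, from cell import bot gives the robot as it stands. The module is installed in compiled form; this text tells all that it offers.
- The arm moves only by the shell command python3 -m inch 'ROWS' [FORCE]. ROWS is JSON, a list that holds one entry, the list of rows, each a list of 7 numbers: the closure, from -1 (fully open) to 1 (shut), then the shift along the tool's x, y, z in mm, then the turn, a rotation vector about the tool's x, y, z in rad. A call has 1 to 10 rows; each row shifts and turns the commanded pose from where the row before left it, along the tool's axes as they then stand; what a row does not reach is not made up. A row lasts 1/12 s, in which the tool goes at most 41.7 mm and 7.16 degrees, less where a joint would pass 70% of its speed; a pose out of reach is approached as far as the arm can. A call is refused whole if a number of a shift passes 41.7 or a number of a turn 0.125, either way. A call with a gripper value outside its range is refused whole. The fingers move at their own pace and stop on an object; FORCE is the grip in N (left out, the last holds). Time passes only in rows, so rows that do not move let the fingers close. It gives the time, the measured TCP pose, the force, the opening and the grip force at its end, in the units of the state.
- bot.observe(): the state, without advancing time (a new reading comes with each control period).
- bot.get_image(name): name is "side" or "top" or "wrist"; returns (picture, depth): 420x560x3 uint8, red, green, blue; 420x560 float32, m along the optical axis (not along the pixel's ray), 0 where there is no reading.
- bot.camera_model(name): a dict with "intrinsics" (3x3 intrinsics, pixels), "distortion" ([k1, k2, p1, p2, k3] as OpenCV has them; the pictures are not rectified), "rvec" (rotation vector, rad) and "tvec" (3), from world to camera coordinates, as OpenCV has them. Camera axes: x right, y down, z forward; pixel columns grow to the right and rows downward; lengths in m; the calibration is good to about 2 mm. A picture is of the moment at which its call begins: read the wrist's pose just before it. camera_model takes no time and is no camera call; for the wrist camera it gives the pose at the moment of the call.
- bot.job_done(): hands the job in; it is judged then, once.
Trained networks look in the newest picture that a camera, given by its name, has taken for a name from the list of things; names that differ only in an ending like _2 or _b are one class to them, and where a whole thing is asked for, a point or a joint stands for the part that bears it (a point fixed in the world has none). Each returns a list of dicts, best first, with "conf" (0 to 1); they miss things now and then, are a little off and sometimes report something else, mostly with a low value. They report only what shows in the picture. A call takes as long as a camera call. They do not tell look-alikes from the thing itself.
- bot.find_in(camera, target): "rect" ([left, top, width, height] in pixels, round what is visible of it).
- bot.landmark_of(camera, target): "position" ([column, row] in pixels: a listed point, or the origin of a listed thing).
The state is a dict: "time_s": time; "joints": joint angles; "qd": joint speeds; "tau": joint torques, N m; "position": TCP position; "tcp_rot": TCP orientation; "ft_force": force on the tool from outside, world axes, zero at the start; "torque": the same for the moment, N m; "finger_gap": opening from 0.0 (shut) to 1.0 (fully open); "gripper_force": force on a finger pad.
Only numpy, scipy, OpenCV 4.12 (cv2) and the standard library are available. Lean on these libraries where they do the work, as an engineer would, in place of code of your own. Each camera call takes 0.05 s, during which the arm holds its last target. There are 200 camera calls.

### The job

The washed piping nozzles are on the cutting board. Set each one wide end down over its own peg of the white nozzle stand so that it sits flat, in order of size: the tallest one with the finest opening on the peg next to the red carrying loop, each next peg a wider and shorter one, and the shortest and widest at the far end. Do not push the green espresso cup aside or knock it over, and leave all the nozzles standing released.

Things in the scene. Friction and masses are not known exactly. Their poses are not given: they have to be found in the camera images.
- nozzle_fine: plain steel piping nozzle, tallest, with the smallest opening of the four: 66 mm high, opening 6 mm at the top. Hollow, open at both ends, wall 2 mm; lowest 14 mm a straight collar 38 mm in outside diameter (grip here from above), then a cone up to the opening. 45 g. Origin: centre of the wide lower rim, z up. Starts wide end down on the 22 mm thick cutting board.
- nozzle_small: plain steel piping nozzle, second tallest of the four: 55 mm high, opening 12 mm at the top. Hollow, open at both ends, wall 2 mm; lowest 14 mm a straight collar 38 mm in outside diameter (grip here from above), then a cone up to the opening. 45 g. Origin: centre of the wide lower rim, z up. Starts wide end down on the 22 mm thick cutting board.
- nozzle_medium: plain steel piping nozzle, second shortest of the four: 44 mm high, opening 18 mm at the top. Hollow, open at both ends, wall 2 mm; lowest 14 mm a straight collar 38 mm in outside diameter (grip here from above), then a cone up to the opening. 45 g. Origin: centre of the wide lower rim, z up. Starts wide end down on the 22 mm thick cutting board.
- nozzle_wide: plain steel piping nozzle, shortest, with the largest opening of the four: 33 mm high, opening 24 mm at the top. Hollow, open at both ends, wall 2 mm; lowest 14 mm a straight collar 38 mm in outside diameter (grip here from above), then a cone up to the opening. 45 g. Origin: centre of the wide lower rim, z up. Starts wide end down on the 22 mm thick cutting board.
- peg_1: one of four equal upright steel pegs, 7 mm thick, 24 mm high, in a row 62 mm apart along the fixed white plastic nozzle stand (310 x 70 mm). Origin: foot of the peg on the stand's top face, 24 mm above the worktop; z up, y along the row, x across it. The numbers do not tell the place in the row.
- peg_2: one of four equal upright steel pegs, 7 mm thick, 24 mm high, in a row 62 mm apart along the fixed white plastic nozzle stand (310 x 70 mm). Origin: foot of the peg on the stand's top face, 24 mm above the worktop; z up, y along the row, x across it. The numbers do not tell the place in the row.
- peg_3: one of four equal upright steel pegs, 7 mm thick, 24 mm high, in a row 62 mm apart along the fixed white plastic nozzle stand (310 x 70 mm). Origin: foot of the peg on the stand's top face, 24 mm above the worktop; z up, y along the row, x across it. The numbers do not tell the place in the row.
- peg_4: one of four equal upright steel pegs, 7 mm thick, 24 mm high, in a row 62 mm apart along the fixed white plastic nozzle stand (310 x 70 mm). Origin: foot of the peg on the stand's top face, 24 mm above the worktop; z up, y along the row, x across it. The numbers do not tell the place in the row.
- carry_loop: steel wire carrying loop with a red sleeve, 53 mm high, 48 mm wide across the row, fixed at one end (either) of the nozzle stand, 50 mm from the nearest peg. Origin: on the stand's top face (24 mm above the worktop), on the line of the pegs; x across the row, y along it, z up; the pegs may lie to its +y or its -y.
- espresso_cup_a: loose green and white espresso cup, 65 mm across, 91 mm with its handle (to its -y), 55 mm high, on the worktop on the robot's side of the nozzle stand. Origin: underside, midway between the handle's end and the far wall. Also near, fixed and not listed: a display case 0.4 m high beyond x = 0.60 m, from y = -0.21 to 0.27 m; low things nearer than x = 0.28 m.
There are look-alikes about, which are no part of the job. Leave any blue look-alike of the nozzle_fine alone.

How it is judged:
By the outcome, as a careful person would: the job done as asked, in the order asked, and still so for the second after the job is handed in, with the robot touching nothing.
It also fails if it takes over 102 s, if anything falls off the work surface, if the arm or the gripper's body presses on something with over 40 N, if the wrist force passes 120 N, or if a joint passes its speed limit or range.

## Working session

There is one attempt and no reset: what is moved stays moved. The work goes in short steps, Python scripts to look and compute and a shell command to move; the robot and the scene stay as the last step left them, time stands still between calls to the robot, and variables do not carry over. Pictures are saved under pics/ and viewed, at most 14 in all, crops included, and the job is handed in when it is done.

```bash
mkdir -p pics; cat > h.py <<'E'
import numpy as np, cv2
from cell import bot
def cam(n):
    m=bot.camera_model(n); K=np.array(m["intrinsics"],float); d=np.array(m["distortion"],float)
    R=cv2.Rodrigues(np.array(m["rvec"],float))[0]; t=np.array(m["tvec"],float).ravel(); return K,d,R,t
def ray(c,uv):
    K,d,R,t=c; p=cv2.undistortPoints(np.array([[uv]],float),K,d).ravel()
    return -R.T@t, R.T@np.array([p[0],p[1],1.])
def at_z(c,uv,z):
    o,v=ray(c,uv); return o+v*(z-o[2])/v[2]
def at_d(c,uv,dep):
    o,v=ray(c,uv); return o+v*dep
def cloud(c,dep):
    K,d,R,t=c; h,w=dep.shape; u,v=np.meshgrid(np.arange(w),np.arange(h))
    p=cv2.undistortPoints(np.stack([u,v],-1).reshape(-1,1,2).astype(float),K,d).reshape(h,w,2)
    P=np.dstack([p,np.ones((h,w))])*dep[...,None]; return (P-t)@R
def save(n,im): cv2.imwrite("pics/"+n+".png",im[...,::-1])
E
python3 - <<'E'
from h import *
for n in("top","side"):
    im,dep=bot.get_image(n); save(n+"0",im); c=cam(n); np.savez(n+"0.npz",im=im,dep=dep)
    print(n,-c[2].T@c[3],c[2][2])
    for t in("nozzle_fine","nozzle_small","nozzle_medium","nozzle_wide","peg_1","carry_loop","espresso_cup_a"):
        for r in bot.landmark_of(n,t)[:5]: print(t,np.round(r["position"],1),round(r["conf"],2))
s=bot.observe();print(s["position"],s["tcp_rot"],s["finger_gap"],s["time_s"])
E
```

```text
top [ 0.3352448  -0.03588154  1.14737355] [ 0.08052317  0.0090547  -0.99671161]
nozzle_fine [138.8 257.6] 0.85
nozzle_fine [230.3 246.8] 0.55
nozzle_fine [377.9 260.9] 0.49
nozzle_small [382.  173.5] 0.52
nozzle_medium [407.8 185.1] 0.53
peg_1 [352.2 196.5] 0.65
peg_1 [216.2 189. ] 0.61
peg_1 [166.8 176. ] 0.48
peg_1 [191.1 183.2] 0.37
peg_1 [243.5 199.4] 0.37
carry_loop [219.2 192.5] 0.36
espresso_cup_a [185.3 238.5] 0.81
side [-0.1042678   0.75916234  0.70566722] [ 0.43472108 -0.69043232 -0.5782048 ]
nozzle_fine [357.2 193.9] 0.69
nozzle_fine [258.2 189.5] 0.67
nozzle_fine [219.5 343.2] 0.59
nozzle_fine [275.3 267. ] 0.55
nozzle_small [290.3 160.9] 0.8
nozzle_medium [309.9 155.1] 0.7
peg_1 [215.3 240.8] 0.59
peg_1 [164.1 270.2] 0.57
peg_1 [239.3 231.9] 0.55
peg_1 [190.5 256.4] 0.51
carry_loop [258.6 221.7] 0.51
espresso_cup_a [231.  293.5] 0.67
[0.17404037 0.65219437 0.23132509] [ 1.30027084e-01  9.91510442e-01  2.83084881e-05 -1.41594391e-05] 1.0021888817498354 0.8
```

View pics/top0.png

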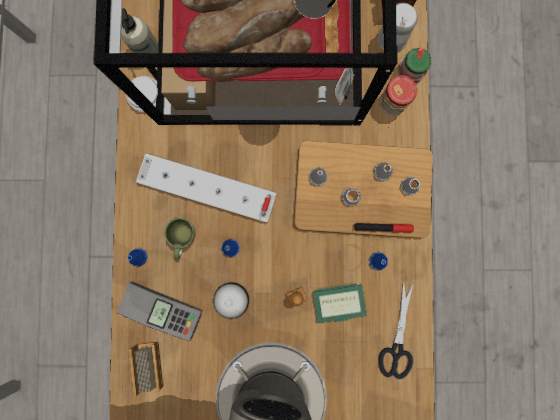

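View pics/side0.png

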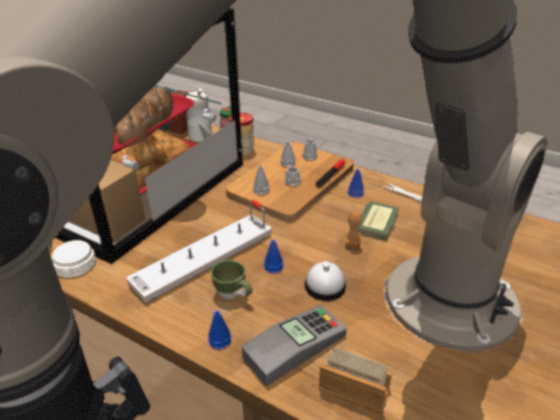

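The top view shows four steel nozzles on the board at about (318,176), (383,171), (410,185) and (351,197). The pegs are at (167,175), (192,183), (218,191) and (245,199), with the red loop at (266,204). The cup is at (180,235), and the blue look-alikes stand off the board. The side view shows the same layout, with the loop at the board end of the stand.

```bash
python3 - <<'E'
from h import *
T=np.load("top0.npz");S=np.load("side0.npz");ct=cam("top");cs=cam("side")
print(ct[0],np.round(ct[1],3))
P=cloud(ct,T["dep"]);Q=cloud(cs,S["dep"])
print("table z",np.median(P[270:280,300:340,2]),"board",np.median(P[210:220,310:340,2]))
for nm,(u,v) in dict(A=(318,176),B=(383,171),C=(410,185),D=(351,197)).items():
    w=P[v-14:v+15,u-14:u+15].reshape(-1,3); m=w[w[:,2]>0.034]
    ctr=np.median(m[:,:2],0)
    # side cloud
    k=(np.hypot(*(Q[...,:2]-ctr).transpose(2,0,1))<0.03)&(Q[...,2]>0.03)&(S["dep"]>0); q=Q[k]
    print(nm,"top:",np.round(m.mean(0),4),"zmax",np.round(np.sort(m[:,2])[-3:],4),"ext",np.round(np.ptp(m[:,:2],0),3)," side n",len(q),np.round(np.sort(q[:,2])[-4:],4) if len(q) else '',np.round(q[q[:,2]>q[:,2].max()-.008].mean(0),4) if len(q) else '')
print("pegs rough")
for uv in((167,175),(192,183),(218,191),(245,199),(266,204)): print(np.round(at_z(ct,uv,.044),4))
for uv in((164.1,270.2),(190.5,256.4),(215.3,240.8),(239.3,231.9),(258.6,221.7)): print("side",np.round(at_z(cs,uv,.024),4))
w=P[212:262,155:205].reshape(-1,3);m=w[w[:,2]>.02];print("cup",m.min(0),m.max(0))
im=T["im"];
a=cv2.resize(im[150:270,120:290],None,fx=4.5,fy=4.5,interpolation=cv2.INTER_CUBIC);save("stand",a)
a=S["im"][120:320,110:370];a=cv2.resize(a,None,fx=3,fy=3,interpolation=cv2.INTER_CUBIC);save("sidez",a)
E
```

```text
[[510.4338774   0.        282.8787429]
 [  0.        510.4338774 204.2315056]
 [  0.          0.          1.       ]] [-0.045  0.     0.     0.     0.   ]
table z -0.0008211252665026829 board 0.01988642933600535
A top: [ 0.4823 -0.0996  0.0712] zmax [1.1474 1.1474 1.1474] ext [0.17  0.084]  side n 272 [0.087  0.0871 0.0874 0.0896] [ 0.4872 -0.1     0.0852]
B top: [ 0.4937 -0.2384  0.07  ] zmax [1.1474 1.1474 1.1474] ext [0.181 0.229]  side n 235 [0.0784 0.0785 0.0795 0.0796] [ 0.5003 -0.2444  0.0756]
C top: [ 0.4608 -0.2934  0.0805] zmax [1.1474 1.1474 1.1474] ext [0.151 0.287]  side n 206 [0.0675 0.0677 0.0686 0.0687] [ 0.4686 -0.3036  0.0644]
D top: [ 0.4384 -0.1691  0.0694] zmax [1.1474 1.1474 1.1474] ext [0.126 0.156]  side n 199 [0.0552 0.0555 0.0557 0.0564] [ 0.4425 -0.1721  0.0521]
pegs rough
[0.4877 0.228  0.044 ]
[0.4702 0.1727 0.044 ]
[0.4528 0.1155 0.044 ]
[0.4355 0.0565 0.044 ]
[0.4248 0.0108 0.044 ]
side [0.4917 0.2348 0.024 ]
side [0.4743 0.1766 0.024 ]
side [0.4622 0.1113 0.024 ]
side [0.4369 0.0607 0.024 ]
side [0.4218 0.0092 0.024 ]
cup [ 0.30481266 -0.03588154  0.02016109] [0.39326875 0.22787223 1.14737355]
```

View pics/stand.png

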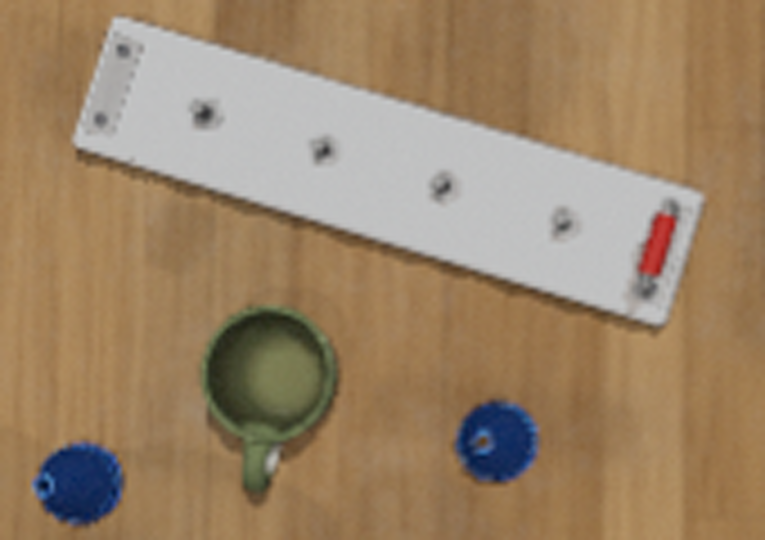

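View pics/sidez.png

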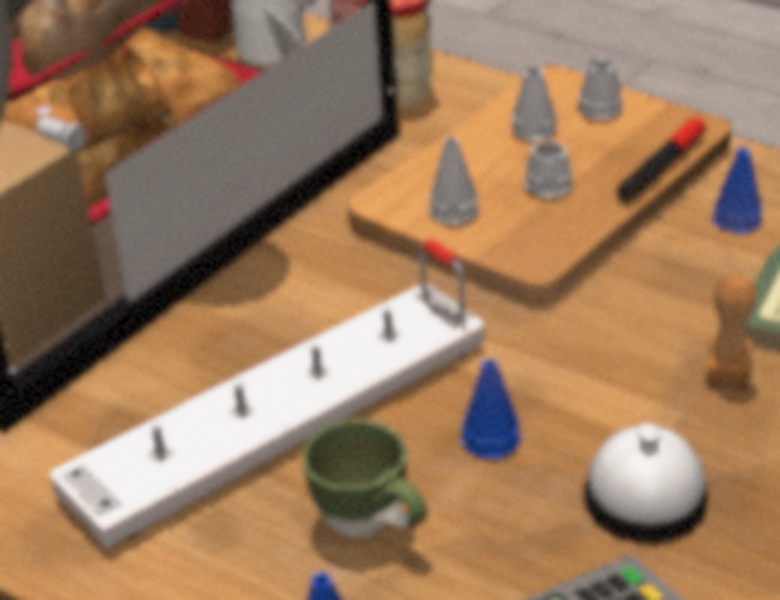

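The nozzle heights identify A at (.486,-.100) as fine, B at (.499,-.244) as small, C at (.467,-.303) as medium and D at (.4425,-.172) as wide. The crops confirm the pegs, with the loop at the -y end. The cup is close to the stand, centred near the second peg from the far end. I'll grip across the row, with tool y along (.957,-.291).

```bash
cat >> h.py <<'E'
from scipy.spatial.transform import Rotation as Ro
def plan(p,yv,n):
    """rows from present pose to p with tool y along yv (down), n rows"""
    s=bot.observe(); p0=np.array(s["position"]); R0=Ro.from_quat(s["tcp_rot"])
    y=np.array([*yv,0.])/np.linalg.norm(yv); z=np.array([0,0,-1.]); R1=Ro.from_matrix(np.c_[np.cross(y,z),y,z])
    rv=(R0.inv()*R1).as_rotvec(); step=(np.array(p)-p0)/n
    for i in range(n):
        Ri=R0*Ro.from_rotvec(rv*i/n)
        print(np.round(Ri.inv().apply(step)*1000,0).astype(int).tolist(),np.round(rv/n,3).tolist())
E
python3 -c "
from h import *
plan((.455,.12,.28),(.957,-.291),16)"
```

```text
[-26, -28, -3] [0.0, -0.0, 0.1]
[-28, -25, -3] [0.0, -0.0, 0.1]
[-31, -22, -3] [0.0, -0.0, 0.1]
[-33, -19, -3] [0.0, -0.0, 0.1]
[-34, -15, -3] [0.0, -0.0, 0.1]
[-36, -12, -3] [0.0, -0.0, 0.1]
[-37, -8, -3] [0.0, -0.0, 0.1]
[-37, -5, -3] [0.0, -0.0, 0.1]
[-38, -1, -3] [0.0, -0.0, 0.1]
[-37, 3, -3] [0.0, -0.0, 0.1]
[-37, 7, -3] [0.0, -0.0, 0.1]
[-36, 10, -3] [0.0, -0.0, 0.1]
[-35, 14, -3] [0.0, -0.0, 0.1]
[-33, 17, -3] [0.0, -0.0, 0.1]
[-31, 21, -3] [0.0, -0.0, 0.1]
[-29, 24, -3] [0.0, -0.0, 0.1]
```

```bash
python3 -m inch '[[[-1,-26,-28,-3,0,0,0.1],[-1,-28,-25,-3,0,0,0.1],[-1,-31,-22,-3,0,0,0.1],[-1,-33,-19,-3,0,0,0.1],[-1,-34,-15,-3,0,0,0.1],[-1,-36,-12,-3,0,0,0.1],[-1,-37,-8,-3,0,0,0.1],[-1,-37,-5,-3,0,0,0.1]]]' 30; python3 -c "
from h import *
print(np.round(bot.observe()['joints'],2))
plan((.455,.12,.28),(.957,-.291),8)"
```

```text
time_s: 1.47
position: [0.3165, 0.3836, 0.2557]
tcp_rot: [0.508, 0.861, 0.0, -0.0]
ft_force: [0.6, -0.6, -0.6]
finger_gap: 1.004
gripper_force: 0.0
[-1.23  0.15  0.26  1.96 -0.05  1.03 -0.45]
[-37, -1, -3] [0.0, -0.0, 0.1]
[-37, 3, -3] [0.0, -0.0, 0.1]
[-37, 7, -3] [0.0, -0.0, 0.1]
[-36, 10, -3] [0.0, -0.0, 0.1]
[-35, 14, -3] [0.0, -0.0, 0.1]
[-33, 17, -3] [0.0, -0.0, 0.1]
[-31, 20, -3] [0.0, -0.0, 0.1]
[-29, 23, -3] [0.0, -0.0, 0.1]
```

```bash
python3 -m inch '[[[-1,-37,-1,-3,0,0,0.1],[-1,-37,3,-3,0,0,0.1],[-1,-37,7,-3,0,0,0.1],[-1,-36,10,-3,0,0,0.1],[-1,-35,14,-3,0,0,0.1],[-1,-33,17,-3,0,0,0.1],[-1,-31,20,-3,0,0,0.1],[-1,-29,23,-3,0,0,0.1],[-1,0,0,0,0,0,0]]]'; python3 - <<'E'
from h import *
s=bot.observe();print(np.round(s['joints'],2)); c=cam("wrist"); im,dep=bot.get_image("wrist"); save("w1",im); np.savez("w1.npz",im=im,dep=dep)
print(-c[2].T@c[3],c[2][2])
for t in("peg_1","carry_loop","espresso_cup_a"):
    for r in bot.landmark_of("wrist",t)[:6]: print(t,np.round(r["position"],1),round(r["conf"],2),np.round(at_z(c,r["position"],.024),4))
E
```

```text
time_s: 2.22
position: [0.458, 0.115, 0.2806]
tcp_rot: [0.806, 0.591, 0.001, 0.001]
ft_force: [0.5, -1.3, 0.2]
finger_gap: 1.004
gripper_force: 0.0
[-0.91  0.08  0.58  1.99 -0.05  1.08 -0.62]
[0.47880874 0.18517742 0.4238165 ] [-0.08579017 -0.27738142 -0.95692194]
peg_1 [272.4 167.3] 0.63 [0.451  0.1209 0.024 ]
peg_1 [272.8 113.1] 0.57 [0.4703 0.179  0.024 ]
peg_1 [279.5 219.7] 0.52 [0.4395 0.0571 0.024 ]
carry_loop [274.1 256.3] 0.93 [0.4183 0.0128 0.024 ]
espresso_cup_a [173.6 125.7] 0.8 [0.3589 0.2005 0.024 ]
```

View pics/w1.png

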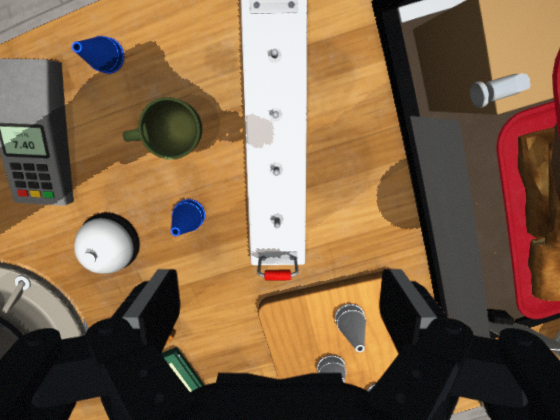

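The wrist view shows the peg tips at about (275,53), (275,113), (277,169) and (277,220). The loop is at (277,270), the cup at (170,127), and the board is at the lower right. Next I'll measure the pegs from depth and move over the board.

```bash
cat > pegs.py <<'E'
from h import *
f=np.load("w1.npz"); c=cam("wrist"); P=cloud(c,f["dep"]); im=f["im"].astype(int)
for u,v in((275,53),(275,113),(277,169),(277,221)):
    w=P[v-14:v+15,u-14:u+15].reshape(-1,3); h=w[(w[:,2]>.030)&(w[:,2]<.07)]
    t=h[h[:,2]>.038]
    print(len(h),np.round(h[:,:2].mean(0),4),np.round(h[:,2].max(),4),"top",np.round(t.mean(0),4),"base z",np.round(np.median(w[:,2]),4),"tip@.048",np.round(at_z(c,(u,v),.048),4))
w=(im.min(-1)>140)&(abs(P[...,2]-.023)<.006); q=P[w]; q=q[(abs(q[:,1]-.12)<.14)&(abs(q[:,0]-.455)<.07)][:,:2].astype(np.float32)
print("stand",len(q),cv2.minAreaRect(q))
k=(im[...,1]>im[...,0]+5)&(im[...,1]>im[...,2]+15)&(P[...,2]>.045)&(P[...,2]<.07)
k[:, :120]=0;k[:, 220:]=0;k[170:]=0;q=P[k];print("cup rim",q.min(0),q.max(0))
E
python3 pegs.py; python3 -c "
from h import *
plan((.49,-.14,.28),(.957,-.291),7)"
```

```text
48 [0.4839 0.2448] 0.048 top [0.484  0.2451 0.0455] base z 0.0235 tip@.048 [0.4846 0.2439 0.048 ]
37 [0.4673 0.1856] 0.0481 top [0.4673 0.1856 0.0461] base z 0.0236 tip@.048 [0.4676 0.1874 0.048 ]
45 [0.4509 0.1275] 0.0484 top [0.4508 0.1272 0.0453] base z 0.0234 tip@.048 [0.4525 0.13   0.048 ]
48 [0.4338 0.0684] 0.0483 top [0.4337 0.0679 0.0449] base z 0.0234 tip@.048 [0.4353 0.0726 0.048 ]
stand 12859 ((0.4534541964530945, 0.13821762800216675), (0.27141082286834717, 0.06960088014602661), 74.15948486328125)
cup rim [0.30348187 0.17393242 0.04507033] [0.38875552 0.23666067 0.05649797]
[-35, 16, 0] [-0.0, -0.0, 0.001]
[-35, 16, 0] [-0.0, -0.0, 0.001]
[-35, 16, 0] [-0.0, -0.0, 0.001]
[-35, 16, 0] [-0.0, -0.0, 0.001]
[-35, 16, 0] [-0.0, -0.0, 0.001]
[-35, 16, 0] [-0.0, -0.0, 0.001]
[-34, 16, 0] [-0.0, -0.0, 0.001]
```

```bash
python3 - <<'E'
from h import *
c=cam("wrist"); print(-c[2].T@c[3]-np.array([0.47880874,0.18517742,0.4238165]), c[2][2]-np.array([-0.08579017,-0.27738142,-0.95692194])); print(bot.observe()["position"])
E
python3 -m inch '[[[-1,-35,16,0,0,0,0],[-1,-35,16,0,0,0,0],[-1,-35,16,0,0,0,0],[-1,-35,16,0,0,0,0],[-1,-35,16,0,0,0,0],[-1,-35,16,0,0,0,0],[-1,-34,16,0,0,0,0],[-1,0,0,0,0,0,0],[-1,0,0,0,0,0,0]]]'; python3 - <<'E'
from h import *
c=cam("wrist"); im,dep=bot.get_image("wrist"); save("w2",im); P=cloud(c,dep); np.savez("w2.npz",im=im,P=P)
print(-c[2].T@c[3],bot.observe()["position"])
for t in("nozzle_fine","nozzle_small","nozzle_medium","nozzle_wide"):
    for r in bot.landmark_of("wrist",t)[:5]: print(t,np.round(r["position"],1),round(r["conf"],2),np.round(at_z(c,r["position"],.022),4))
E
```

```text
[-0.00419417  0.00828691 -0.00135828] [ 1.30708396e-03 -3.18840423e-04 -2.38126601e-05]
[0.45449617 0.12305794 0.27918742]
time_s: 3.17
position: [0.4925, -0.1445, 0.279]
tcp_rot: [0.802, 0.597, -0.0, 0.0]
ft_force: [-0.4, 0.5, 0.1]
finger_gap: 1.002
gripper_force: 0.0
[ 0.51293074 -0.07405985  0.422238  ] [ 0.49264789 -0.14266012  0.27886877]
nozzle_fine [166.  271.1] 0.73 [ 0.3133 -0.2275  0.022 ]
nozzle_fine [82.3 13.1] 0.72 [0.3382 0.0826 0.022 ]
nozzle_fine [266.  135.1] 0.66 [ 0.4884 -0.1013  0.022 ]
nozzle_small [307.1 245.7] 0.72 [ 0.4968 -0.2455  0.022 ]
nozzle_medium [302.1 293.5] 0.7 [ 0.4726 -0.3089  0.022 ]
nozzle_medium [172.3  56.1] 0.66 [0.4165 0.0098 0.022 ]
nozzle_medium [249.8 208.7] 0.42 [ 0.4435 -0.179   0.022 ]
nozzle_wide [249.3 204.5] 0.85 [ 0.4445 -0.1738  0.022 ]
```

View pics/w2.png

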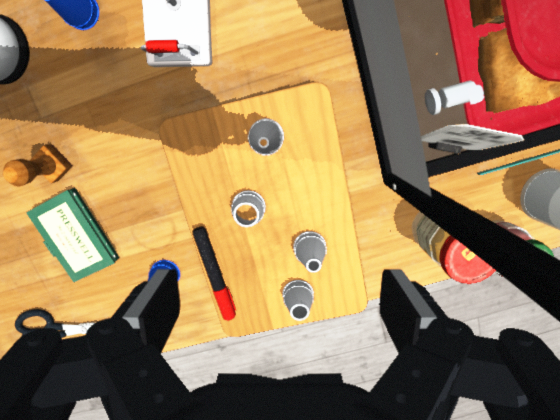

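The second wrist view shows fine at (265,135), wide at (248,207), small at (311,252) and medium at (298,300), and it agrees with the first measurement. My peg depths used a slightly later pose. With that offset removed, the pegs agree with the side view.

```bash
python3 - <<'E'
from h import *
P=np.load("w2.npz")["P"]
for nm,x,y,h in(("fine",.488,-.1005,.066),("small",.498,-.245,.055),("medium",.470,-.306,.044),("wide",.4435,-.173,.033)):
    k=(np.hypot(P[...,0]-x,P[...,1]-y)<.026)&(P[...,2]>.026)&(P[...,2]<.1); q=P[k]
    t=q[q[:,2]>q[:,2].max()-.006]
    # fit cylinder/cone model
    from scipy.optimize import least_squares
    r1={"fine":3,"small":6,"medium":9,"wide":12}[nm]/1e3
    def res(a):
        zz=q[:,2]-.022; rr=np.interp(zz,[0,.014,h],[.019,.019,max(r1+.001,.003)]); return np.hypot(q[:,0]-a[0],q[:,1]-a[1])-rr
    a=least_squares(res,[x,y],loss="soft_l1",f_scale=.001).x
    print(nm,len(q),"zmax",np.round(q[:,2].max(),4),"tip",np.round(((t.min(0)+t.max(0))/2)[:2],4),"fit",np.round(a,4))
E
python3 -c "
from h import *
plan((.489,-.1015,.13),(.962,-.273),6)"
```

```text
fine 934 zmax 0.0903 tip [ 0.4884 -0.1019] fit [ 0.4881 -0.1023]
small 937 zmax 0.079 tip [ 0.4998 -0.2453] fit [ 0.4997 -0.2453]
medium 896 zmax 0.0684 tip [ 0.4676 -0.3048] fit [ 0.4677 -0.3053]
wide 633 zmax 0.0579 tip [ 0.4435 -0.1745] fit [ 0.4436 -0.1745]
[6, -2, 25] [-0.0, -0.0, -0.002]
[6, -2, 25] [-0.0, -0.0, -0.002]
[6, -2, 25] [-0.0, -0.0, -0.002]
[6, -2, 25] [-0.0, -0.0, -0.002]
[6, -2, 25] [-0.0, -0.0, -0.002]
[6, -2, 25] [-0.0, -0.0, -0.002]
```

```bash
python3 -m inch '[[[-0.6,6,-2,25,0,0,-0.002],[-0.6,6,-2,25,0,0,-0.002],[-0.6,6,-2,25,0,0,-0.002],[-0.6,6,-2,25,0,0,-0.002],[-0.6,6,-2,25,0,0,-0.002],[-0.6,6,-2,25,0,0,-0.002],[-0.6,0,0,0,0,0,0],[-0.6,0,0,0,0,0,0]]]'; python3 -c "
from h import *
plan((.4882,-.102,.024),(.962,-.273),5)"
```

```text
time_s: 4.08
position: [0.4905, -0.1048, 0.1288]
tcp_rot: [0.798, 0.603, -0.001, -0.001]
ft_force: [0.4, -0.6, 0.5]
finger_gap: 0.797
gripper_force: 0.0
[0, -1, 21] [-0.001, 0.0, 0.0]
[0, -1, 21] [-0.001, 0.0, 0.0]
[0, -1, 21] [-0.001, 0.0, 0.0]
[0, -1, 21] [-0.001, 0.0, 0.0]
[0, -1, 21] [-0.001, 0.0, 0.0]
```

```bash
python3 -m inch '[[[-0.6,1,-1,25,0,0,0],[-0.6,1,-1,25,0,0,0],[-0.6,0,-1,25,0,0,0],[-0.6,0,0,20,0,0,0],[-0.6,0,0,10,0,0,0],[-0.6,0,0,0,0,0,0],[-0.6,0,0,0,0,0,0]]]'; python3 -c "
from h import *
plan((.4882,-.102,.024),(.962,-.273),1)"
```

```text
time_s: 4.67
position: [0.4899, -0.1035, 0.0255]
tcp_rot: [0.798, 0.602, 0.001, 0.001]
ft_force: [0.1, -0.2, -0.6]
finger_gap: 0.798
gripper_force: 0.0
[1, -2, 2] [0.002, -0.0, -0.002]
```

```bash
python3 -m inch '[[[1,0,-2,1,0,0,0],[1,0,0,0,0,0,0],[1,0,0,0,0,0,0],[1,0,0,0,0,0,0],[1,0,0,0,0,0,0],[1,0,0,0,0,0,0],[1,0,0,0,0,0,0],[1,0,0,0,0,0,0]]]' 35
```

```text
time_s: 5.33
position: [0.4877, -0.1026, 0.0247]
tcp_rot: [0.798, 0.602, 0.001, 0.0]
ft_force: [-1.0, 1.3, 9.4]
finger_gap: 0.425
gripper_force: 33.9
```

```bash
python3 -m inch '[[[1,0,0,-10,0,0,0],[1,0,0,-30,0,0,0],[1,0,0,-38,0,0,0],[1,0,0,-30,0,0,0],[1,0,0,0,0,0,0]]]'; python3 -c "
from h import *
plan((.4377,.0588,.13),(.962,-.273),5)"
```

```text
time_s: 5.75
position: [0.4902, -0.1037, 0.137]
tcp_rot: [0.799, 0.602, 0.004, 0.003]
ft_force: [1.1, -0.3, -0.3]
finger_gap: 0.425
gripper_force: 35.3
[28, -19, 1] [0.002, -0.001, -0.0]
[28, -19, 1] [0.002, -0.001, -0.0]
[28, -19, 1] [0.002, -0.001, -0.0]
[28, -19, 1] [0.002, -0.001, -0.0]
[28, -19, 1] [0.002, -0.001, -0.0]
```

```bash
python3 -m inch '[[[1,14,-10,0,0,0,0],[1,28,-19,0,0,0,0],[1,28,-19,0,0,0,0],[1,28,-19,0,0,0,0],[1,28,-19,0,0,0,0],[1,14,-9,0,0,0,0],[1,0,0,0,0,0,0],[1,0,0,0,0,0,0],[1,0,0,0,0,0,0]]]'; python3 -c "
from h import *
s=bot.observe();print(s['position'],np.round(s['joints'],2))
plan((.4377,.0588,.029),(.962,-.273),1)"
```

```text
time_s: 6.5
position: [0.4342, 0.0574, 0.1317]
tcp_rot: [0.798, 0.602, 0.0, 0.0]
ft_force: [-0.6, -0.1, -0.5]
finger_gap: 0.423
gripper_force: 35.3
[0.43424838 0.05736401 0.1317204 ] [-0.88  0.27  0.71  2.23 -0.27  0.72 -0.26]
[2, 3, 103] [0.001, -0.0, -0.002]
```

```bash
python3 -m inch '[[[1,1,2,20,0,0,0],[1,1,1,30,0,0,0],[1,0,0,25,0,0,0],[1,0,0,15,0,0,0],[1,0,0,7,0,0,0],[1,0,0,4,0,0,0],[1,0,0,0,0,0,0],[1,0,0,0,0,0,0]]]'; python3 -c "
from h import *
plan((.4377,.0588,.0285),(.962,-.273),1)"
```

```text
time_s: 7.17
position: [0.4381, 0.0587, 0.031]
tcp_rot: [0.799, 0.602, 0.001, 0.0]
ft_force: [0.7, 0.0, -0.8]
finger_gap: 0.428
gripper_force: 35.3
[0, 0, 2] [0.001, -0.001, -0.003]
```

```bash
python3 -m inch '[[[1,0,0,2,0,0,0],[1,0,0,1,0,0,0],[1,0,0,0,0,0,0]]]';  python3 -m inch '[[[-0.5,0,0,0,0,0,0],[-0.5,0,0,0,0,0,0],[-0.5,0,0,0,0,0,0],[-0.5,0,0,0,0,0,0],[-0.5,0,0,0,0,0,0],[-0.5,0,0,-20,0,0,0],[-0.5,0,0,-35,0,0,0],[-0.5,0,0,-40,0,0,0],[-0.5,0,0,-35,0,0,0],[-0.5,0,0,0,0,0,0]]]'; python3 - <<'E'
from h import *
c=cam("wrist"); im,dep=bot.get_image("wrist"); save("w3",im)
plan((.4997,-.2453,.13),(.962,-.273),9)
E
```

```text
time_s: 7.42
position: [0.4377, 0.0595, 0.0277]
tcp_rot: [0.798, 0.602, 0.001, 0.0]
ft_force: [0.2, 0.0, -0.9]
finger_gap: 0.425
gripper_force: 35.3
time_s: 8.25
position: [0.4409, 0.0596, 0.1624]
tcp_rot: [0.799, 0.602, 0.005, 0.001]
ft_force: [0.7, -0.3, 0.5]
finger_gap: 0.751
gripper_force: 0.0
[-31, 16, 3] [0.001, -0.001, -0.0]
[-31, 16, 3] [0.001, -0.001, -0.0]
[-31, 16, 3] [0.001, -0.001, -0.0]
[-31, 16, 3] [0.001, -0.001, -0.0]
[-31, 16, 3] [0.001, -0.001, -0.0]
[-31, 16, 3] [0.001, -0.001, -0.0]
[-31, 16, 3] [0.001, -0.001, -0.0]
[-31, 16, 3] [0.001, -0.001, -0.0]
[-31, 16, 3] [0.001, -0.001, -0.0]
```

View pics/w3.png

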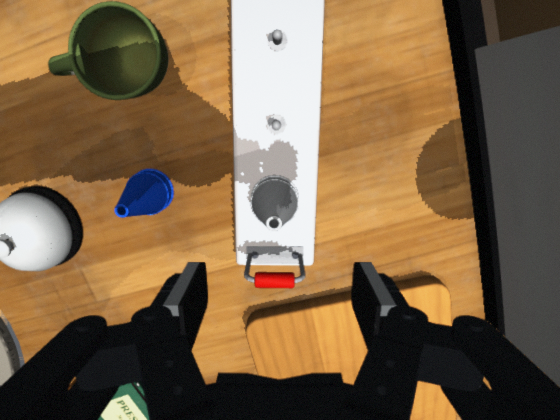

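The fine nozzle stands upright over its peg at (275,203), next to the loop. Next is the small one.

```bash
python3 -m inch '[[[-0.6,-16,8,2,0,0,0],[-0.6,-31,16,4,0,0,0],[-0.6,-31,16,4,0,0,0],[-0.6,-31,16,4,0,0,0],[-0.6,-31,16,4,0,0,0],[-0.6,-31,16,4,0,0,0],[-0.6,-31,16,4,0,0,0],[-0.6,-31,16,4,0,0,0],[-0.6,-31,16,2,0,0,0],[-0.6,-15,8,0,0,0,0]]]'; python3 -m inch '[[[-0.6,0,0,0,0,0,0],[-0.6,0,0,0,0,0,0]]]';python3 -c "
from h import *
plan((.4997,-.2453,.026),(.962,-.273),1)"
```

```text
time_s: 9.13
position: [0.4981, -0.2531, 0.1237]
tcp_rot: [0.799, 0.601, -0.001, 0.0]
ft_force: [0.8, -0.1, -0.5]
finger_gap: 0.799
gripper_force: 0.0
time_s: 9.3
position: [0.4981, -0.2493, 0.1239]
tcp_rot: [0.799, 0.601, -0.001, -0.001]
ft_force: [-0.5, 0.6, 0.7]
finger_gap: 0.804
gripper_force: 0.0
[4, 1, 98] [-0.002, 0.0, -0.004]
```

```bash
python3 -m inch '[[[-0.6,2,1,20,0,0,0],[-0.6,2,0,30,0,0,0],[-0.6,0,0,25,0,0,0],[-0.6,0,0,15,0,0,0],[-0.6,0,0,8,0,0,0],[-0.6,0,0,0,0,0,0],[-0.6,0,0,0,0,0,0]]]'; python3 -c "
from h import *
plan((.4997,-.2453,.026),(.962,-.273),1)"
```

```text
time_s: 9.88
position: [0.5012, -0.2442, 0.0273]
tcp_rot: [0.798, 0.603, -0.0, -0.0]
ft_force: [-0.1, -0.0, -0.3]
finger_gap: 0.803
gripper_force: 0.0
[-1, -1, 1] [-0.001, -0.0, -0.001]
```

```bash
python3 -m inch '[[[1,-1,-1,0,0,0,0],[1,0,0,0,0,0,0],[1,0,0,0,0,0,0],[1,0,0,0,0,0,0],[1,0,0,0,0,0,0],[1,0,0,0,0,0,0],[1,0,0,0,0,0,0]]]' 35;  python3 -m inch '[[[1,0,0,-10,0,0,0],[1,0,0,-30,0,0,0],[1,0,0,-40,0,0,0],[1,0,0,-30,0,0,0],[1,0,0,-15,0,0,0],[1,0,0,0,0,0,0]]]'; python3 -c "
from h import *
plan((.4546,.1185,.14),(.962,-.273),10)"
```

```text
time_s: 10.47
position: [0.5006, -0.246, 0.0285]
tcp_rot: [0.798, 0.602, 0.001, 0.001]
ft_force: [-1.7, 0.3, 6.5]
finger_gap: 0.412
gripper_force: 34.4
time_s: 10.97
position: [0.5022, -0.2471, 0.1569]
tcp_rot: [0.798, 0.602, 0.002, 0.003]
ft_force: [0.9, -0.4, 0.2]
finger_gap: 0.413
gripper_force: 35.5
[34, -15, 2] [0.001, -0.0, -0.0]
[34, -15, 2] [0.001, -0.0, -0.0]
[34, -15, 2] [0.001, -0.0, -0.0]
[34, -15, 2] [0.001, -0.0, -0.0]
[34, -15, 2] [0.001, -0.0, -0.0]
[34, -15, 2] [0.001, -0.0, -0.0]
[34, -15, 2] [0.001, -0.0, -0.0]
[34, -15, 2] [0.001, -0.0, -0.0]
[34, -15, 2] [0.001, -0.0, -0.0]
[34, -15, 2] [0.001, -0.0, -0.0]
```

```bash
python3 -m inch '[[[1,17,-8,0,0,0,0],[1,34,-15,0,0,0,0],[1,34,-15,0,0,0,0],[1,34,-15,0,0,0,0],[1,34,-15,0,0,0,0],[1,34,-15,0,0,0,0],[1,34,-15,0,0,0,0],[1,34,-15,0,0,0,0],[1,34,-15,0,0,0,0],[1,34,-15,0,0,0,0]]]';python3 -m inch '[[[1,17,-7,0,0,0,0],[1,0,0,0,0,0,0],[1,0,0,0,0,0,0],[1,0,0,0,0,0,0]]]'; python3 -c "
from h import *
plan((.4546,.1185,.030),(.962,-.273),1)"
```

```text
time_s: 11.8
position: [0.4502, 0.1058, 0.1522]
tcp_rot: [0.798, 0.602, -0.0, -0.0]
ft_force: [1.4, -0.1, -1.1]
finger_gap: 0.408
gripper_force: 35.5
time_s: 12.13
position: [0.4489, 0.1213, 0.1521]
tcp_rot: [0.799, 0.602, -0.0, 0.0]
ft_force: [0.8, -0.7, -0.7]
finger_gap: 0.41
gripper_force: 35.5
[-1, 6, 122] [-0.0, 0.001, -0.002]
```

```bash
python3 -m inch '[[[1,-1,3,20,0,0,0],[1,0,2,35,0,0,0],[1,0,0,30,0,0,0],[1,0,0,20,0,0,0],[1,0,0,8,0,0,0],[1,0,0,6,0,0,0],[1,0,0,3,0,0,0],[1,0,0,0,0,0,0],[1,0,0,0,0,0,0]]]';  python3 -c "
from h import *
plan((.4546,.1185,.030),(.962,-.273),1)"
```

```text
time_s: 12.88
position: [0.4546, 0.1199, 0.0312]
tcp_rot: [0.799, 0.602, 0.001, 0.0]
ft_force: [-0.3, -0.5, -0.1]
finger_gap: 0.413
gripper_force: 35.5
[-1, 0, 1] [0.001, -0.001, -0.002]
```

```bash
python3 -m inch '[[[1,0,0,1,0,0,0],[-0.5,0,0,0,0,0,0],[-0.5,0,0,0,0,0,0],[-0.5,0,0,0,0,0,0],[-0.5,0,0,0,0,0,0],[-0.5,0,0,0,0,0,0],[-0.5,0,0,-20,0,0,0],[-0.5,0,0,-35,0,0,0],[-0.5,0,0,-40,0,0,0],[-0.5,0,0,-25,0,0,0]]]';python3 -c "
from h import *
bot.get_image('wrist')
plan((.4677,-.3053,.14),(.962,-.273),12)"
```

```text
time_s: 13.72
position: [0.4545, 0.1196, 0.1518]
tcp_rot: [0.799, 0.602, 0.001, 0.0]
ft_force: [-0.3, 1.2, -0.1]
finger_gap: 0.745
gripper_force: 0.0
[-34, 11, 1] [0.0, -0.0, -0.0]
[-34, 11, 1] [0.0, -0.0, -0.0]
[-34, 11, 1] [0.0, -0.0, -0.0]
[-34, 11, 1] [0.0, -0.0, -0.0]
[-34, 11, 1] [0.0, -0.0, -0.0]
[-34, 11, 1] [0.0, -0.0, -0.0]
[-34, 11, 1] [0.0, -0.0, -0.0]
[-34, 11, 1] [0.0, -0.0, -0.0]
[-34, 11, 1] [0.0, -0.0, -0.0]
[-34, 11, 1] [0.0, -0.0, -0.0]
[-34, 11, 1] [0.0, -0.0, -0.0]
[-34, 11, 1] [0.0, -0.0, -0.0]
```

```bash
python3 -m inch '[[[-0.6,-17,5,0,0,0,0],[-0.6,-34,11,0,0,0,0],[-0.6,-34,11,0,0,0,0],[-0.6,-34,11,0,0,0,0],[-0.6,-34,11,0,0,0,0],[-0.6,-34,11,0,0,0,0],[-0.6,-34,11,0,0,0,0],[-0.6,-34,11,0,0,0,0],[-0.6,-34,11,0,0,0,0],[-0.6,-34,11,0,0,0,0]]]';python3 -m inch '[[[-0.6,-34,11,5,0,0,0],[-0.6,-34,11,5,0,0,0],[-0.6,-17,6,0,0,0,0],[-0.6,0,0,0,0,0,0],[-0.6,0,0,0,0,0,0],[-0.6,0,0,0,0,0,0]]]'; python3 -c "
from h import *
plan((.4677,-.3053,.026),(.962,-.273),1)"
```

```text
time_s: 14.6
position: [0.4647, -0.2206, 0.1491]
tcp_rot: [0.798, 0.602, 0.0, -0.0]
ft_force: [0.2, -0.7, -0.1]
finger_gap: 0.802
gripper_force: 0.0
time_s: 15.1
position: [0.4685, -0.3075, 0.1389]
tcp_rot: [0.798, 0.603, 0.0, -0.001]
ft_force: [-0.0, 0.2, -0.1]
finger_gap: 0.797
gripper_force: 0.0
[2, -1, 113] [-0.001, -0.001, -0.001]
```

```bash
python3 -m inch '[[[-0.6,1,-1,20,0,0,0],[-0.6,1,0,35,0,0,0],[-0.6,0,0,30,0,0,0],[-0.6,0,0,18,0,0,0],[-0.6,0,0,9,0,0,0],[-0.6,0,0,0,0,0,0],[-0.6,0,0,0,0,0,0]]]'; python3 -c "
from h import *
plan((.4677,-.3053,.026),(.962,-.273),1)"
```

```text
time_s: 15.68
position: [0.4687, -0.3057, 0.0277]
tcp_rot: [0.798, 0.603, 0.0, -0.0]
ft_force: [-0.5, -0.0, 0.6]
finger_gap: 0.797
gripper_force: 0.0
[0, -1, 2] [0.0, -0.0, -0.0]
```

```bash
python3 -m inch '[[[1,0,-1,0,0,0,0],[1,0,0,0,0,0,0],[1,0,0,0,0,0,0],[1,0,0,0,0,0,0],[1,0,0,0,0,0,0],[1,0,0,0,0,0,0],[1,0,0,0,0,0,0]]]' 35;  python3 -m inch '[[[1,0,0,-10,0,0,0],[1,0,0,-30,0,0,0],[1,0,0,-40,0,0,0],[1,0,0,-30,0,0,0],[1,0,0,-18,0,0,0],[1,0,0,0,0,0,0]]]'; python3 -c "
from h import *
plan((.4716,.1781,.15),(.962,-.273),13)"
```

```text
time_s: 16.27
position: [0.4681, -0.3063, 0.0289]
tcp_rot: [0.798, 0.602, 0.001, 0.001]
ft_force: [-1.7, 2.3, 8.3]
finger_gap: 0.419
gripper_force: 34.0
time_s: 16.77
position: [0.4693, -0.3079, 0.1602]
tcp_rot: [0.798, 0.602, 0.002, 0.003]
ft_force: [1.0, -0.2, -0.7]
finger_gap: 0.422
gripper_force: 35.2
[36, -10, 1] [0.001, 0.0, -0.0]
[36, -10, 1] [0.001, 0.0, -0.0]
[36, -10, 1] [0.001, 0.0, -0.0]
[36, -10, 1] [0.001, 0.0, -0.0]
[36, -10, 1] [0.001, 0.0, -0.0]
[36, -10, 1] [0.001, 0.0, -0.0]
[36, -10, 1] [0.001, 0.0, -0.0]
[36, -10, 1] [0.001, 0.0, -0.0]
[36, -10, 1] [0.001, 0.0, -0.0]
[36, -10, 1] [0.001, 0.0, -0.0]
[36, -10, 1] [0.001, 0.0, -0.0]
[36, -10, 1] [0.001, 0.0, -0.0]
[36, -10, 1] [0.001, 0.0, -0.0]
```

```bash
python3 -m inch '[[[1,18,-5,0,0,0,0],[1,36,-10,0,0,0,0],[1,36,-10,0,0,0,0],[1,36,-10,0,0,0,0],[1,36,-10,0,0,0,0],[1,36,-10,0,0,0,0],[1,36,-10,0,0,0,0],[1,36,-10,0,0,0,0],[1,36,-10,0,0,0,0],[1,36,-10,0,0,0,0]]]';python3 -m inch '[[[1,36,-10,0,0,0,0],[1,36,-10,0,0,0,0],[1,36,-10,0,0,0,0],[1,18,-5,0,0,0,0],[1,0,0,0,0,0,0],[1,0,0,0,0,0,0],[1,0,0,0,0,0,0]]]'; python3 -c "
from h import *
plan((.4716,.1781,.0305),(.962,-.273),1)"
```

```text
time_s: 17.6
position: [0.469, 0.0507, 0.1553]
tcp_rot: [0.798, 0.602, 0.0, -0.0]
ft_force: [0.3, -0.8, 0.3]
finger_gap: 0.424
gripper_force: 35.2
time_s: 18.18
position: [0.4704, 0.1785, 0.1552]
tcp_rot: [0.799, 0.602, -0.0, 0.0]
ft_force: [-0.2, 0.3, -0.7]
finger_gap: 0.423
gripper_force: 35.2
[0, 1, 125] [-0.0, 0.001, -0.003]
```

```bash
python3 -m inch '[[[1,0,1,20,0,0,0],[1,0,0,35,0,0,0],[1,0,0,30,0,0,0],[1,0,0,20,0,0,0],[1,0,0,8,0,0,0],[1,0,0,6,0,0,0],[1,0,0,5,0,0,0],[1,0,0,0,0,0,0],[1,0,0,0,0,0,0]]]';  python3 -c "
from h import *
plan((.4716,.1781,.0305),(.962,-.273),1)"
```

```text
time_s: 18.93
position: [0.4724, 0.1794, 0.0321]
tcp_rot: [0.798, 0.602, 0.001, 0.0]
ft_force: [-0.4, 0.5, -0.5]
finger_gap: 0.423
gripper_force: 35.2
[-1, 0, 2] [0.001, -0.001, -0.002]
```

```bash
python3 -m inch '[[[1,0,0,1,0,0,0],[-0.4,0,0,0,0,0,0],[-0.4,0,0,0,0,0,0],[-0.4,0,0,0,0,0,0],[-0.4,0,0,0,0,0,0],[-0.4,0,0,0,0,0,0],[-0.4,0,0,-20,0,0,0],[-0.4,0,0,-35,0,0,0],[-0.4,0,0,-40,0,0,0],[-0.4,0,0,-25,0,0,0]]]';python3 - <<'E'
from h import *
im,_=bot.get_image('wrist'); save('w4',im)
plan((.4436,-.1745,.14),(.962,-.273),9)
E
```

```text
time_s: 19.77
position: [0.4726, 0.1791, 0.153]
tcp_rot: [0.799, 0.602, 0.001, 0.0]
ft_force: [0.7, 0.3, 0.4]
finger_gap: 0.7
gripper_force: 0.0
[-39, 8, 2] [0.001, -0.001, -0.0]
[-39, 8, 2] [0.001, -0.001, -0.0]
[-39, 7, 2] [0.001, -0.001, -0.0]
[-39, 7, 2] [0.001, -0.001, -0.0]
[-39, 7, 2] [0.001, -0.001, -0.0]
[-39, 7, 2] [0.001, -0.001, -0.0]
[-39, 7, 2] [0.001, -0.001, -0.0]
[-39, 7, 2] [0.001, -0.001, -0.0]
[-39, 7, 2] [0.001, -0.001, -0.0]
```

View pics/w4.png

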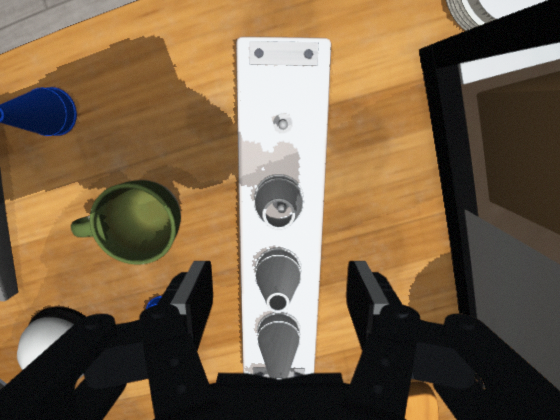

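Three nozzles stand flat: medium at (278,203), small at (278,275) and fine at (278,345). The free peg is at (282,123), and the cup has not moved. The wide nozzle is next.

```bash
python3 -m inch '[[[-0.6,-19,4,0,0,0,0],[-0.6,-39,7,0,0,0,0],[-0.6,-39,7,0,0,0,0],[-0.6,-39,7,0,0,0,0],[-0.6,-39,7,0,0,0,0],[-0.6,-39,7,0,0,0,0],[-0.6,-39,7,2,0,0,0],[-0.6,-39,7,3,0,0,0],[-0.6,-39,7,3,0,0,0],[-0.6,-19,4,3,0,0,0]]]';python3 -m inch '[[[-0.6,0,0,0,0,0,0],[-0.6,0,0,0,0,0,0],[-0.6,0,0,0,0,0,0]]]'; python3 -c "
from h import *
plan((.4436,-.1745,.026),(.962,-.273),1)"
```

```text
time_s: 20.65
position: [0.4359, -0.1795, 0.1396]
tcp_rot: [0.8, 0.6, -0.0, 0.001]
ft_force: [0.2, 0.3, -0.4]
finger_gap: 0.802
gripper_force: 0.0
time_s: 20.9
position: [0.4372, -0.1739, 0.1391]
tcp_rot: [0.798, 0.603, 0.0, -0.0]
ft_force: [-0.6, 0.8, -0.1]
finger_gap: 0.8
gripper_force: 0.0
[1, 6, 113] [-0.001, -0.0, -0.001]
```

```bash
python3 -m inch '[[[-0.6,1,4,20,0,0,0],[-0.6,0,2,35,0,0,0],[-0.6,0,0,30,0,0,0],[-0.6,0,0,18,0,0,0],[-0.6,0,0,9,0,0,0],[-0.6,0,0,0,0,0,0],[-0.6,0,0,0,0,0,0]]]'; python3 -c "
from h import *
plan((.4436,-.1745,.026),(.962,-.273),1)"
```

```text
time_s: 21.48
position: [0.4436, -0.1748, 0.0276]
tcp_rot: [0.798, 0.603, 0.0, -0.0]
ft_force: [0.5, -0.6, 1.3]
finger_gap: 0.801
gripper_force: 0.0
[0, 0, 2] [-0.0, -0.0, -0.0]
```

```bash
python3 -m inch '[[[1,0,0,0,0,0,0],[1,0,0,0,0,0,0],[1,0,0,0,0,0,0],[1,0,0,0,0,0,0],[1,0,0,0,0,0,0],[1,0,0,0,0,0,0],[1,0,0,0,0,0,0]]]' 35;  python3 -m inch '[[[1,0,0,-10,0,0,0],[1,0,0,-30,0,0,0],[1,0,0,-40,0,0,0],[1,0,0,-30,0,0,0],[1,0,0,-18,0,0,0],[1,0,0,0,0,0,0]]]'; python3 -c "
from h import *
plan((.4885,.2378,.15),(.962,-.273),11)"
```

```text
time_s: 22.07
position: [0.4442, -0.1754, 0.0286]
tcp_rot: [0.798, 0.602, 0.001, 0.001]
ft_force: [-1.5, 1.6, 8.6]
finger_gap: 0.414
gripper_force: 33.9
time_s: 22.57
position: [0.4455, -0.1764, 0.1594]
tcp_rot: [0.798, 0.602, 0.003, 0.002]
ft_force: [1.2, -0.6, -0.0]
finger_gap: 0.415
gripper_force: 35.3
[37, -7, 1] [0.001, -0.0, -0.0]
[37, -7, 1] [0.001, -0.0, -0.0]
[37, -7, 1] [0.001, -0.0, -0.0]
[37, -7, 1] [0.001, -0.0, -0.0]
[37, -7, 1] [0.001, -0.0, -0.0]
[37, -7, 1] [0.001, -0.0, -0.0]
[37, -7, 1] [0.001, -0.0, -0.0]
[37, -7, 1] [0.001, -0.0, -0.0]
[37, -7, 1] [0.001, -0.0, -0.0]
[37, -7, 1] [0.001, -0.0, -0.0]
[37, -7, 1] [0.001, -0.0, -0.0]
```

```bash
python3 -m inch '[[[1,19,-3,0,0,0,0],[1,37,-7,0,0,0,0],[1,37,-7,0,0,0,0],[1,37,-7,0,0,0,0],[1,37,-7,0,0,0,0],[1,37,-7,0,0,0,0],[1,37,-7,0,0,0,0],[1,37,-7,0,0,0,0],[1,37,-7,0,0,0,0],[1,37,-7,0,0,0,0]]]';python3 -m inch '[[[1,37,-7,0,0,0,0],[1,18,-4,0,0,0,0],[1,18,-3,0,0,0,0],[1,0,0,0,0,0,0],[1,0,0,0,0,0,0],[1,0,0,0,0,0,0]]]'; python3 -c "
from h import *
plan((.4885,.2378,.0305),(.962,-.273),1)"
```

```text
time_s: 23.4
position: [0.4756, 0.183, 0.1551]
tcp_rot: [0.798, 0.602, -0.0, -0.0]
ft_force: [0.8, -1.1, -0.3]
finger_gap: 0.412
gripper_force: 35.3
time_s: 23.9
position: [0.4829, 0.2531, 0.1552]
tcp_rot: [0.799, 0.601, -0.001, 0.0]
ft_force: [0.3, 0.3, -0.7]
finger_gap: 0.416
gripper_force: 35.3
[-13, 10, 125] [-0.0, 0.001, -0.004]
```

```bash
python3 -m inch '[[[1,-7,5,0,0,0,0],[1,-6,4,0,0,0,0],[1,0,0,20,0,0,0],[1,0,0,30,0,0,0],[1,0,0,0,0,0,0],[1,0,0,0,0,0,0]]]'; python3 -c "
from h import *
plan((.4885,.2378,.0305),(.962,-.273),1)"
```

```text
time_s: 24.4
position: [0.4874, 0.238, 0.1048]
tcp_rot: [0.799, 0.601, -0.002, 0.0]
ft_force: [1.1, 0.1, -0.4]
finger_gap: 0.409
gripper_force: 35.3
[0, 1, 74] [-0.002, 0.003, -0.004]
```

```bash
python3 -m inch '[[[1,0,1,20,0,0,0],[1,0,0,25,0,0,0],[1,0,0,12,0,0,0],[1,0,0,8,0,0,0],[1,0,0,5,0,0,0],[1,0,0,3,0,0,0],[1,0,0,0,0,0,0],[1,0,0,0,0,0,0]]]';  python3 -c "
from h import *
plan((.4885,.2378,.0305),(.962,-.273),1)"
```

```text
time_s: 25.07
position: [0.4895, 0.2401, 0.033]
tcp_rot: [0.798, 0.602, 0.001, 0.0]
ft_force: [0.7, 0.4, -0.7]
finger_gap: 0.412
gripper_force: 35.3
[-3, 0, 3] [0.001, -0.001, -0.002]
```

```bash
python3 -m inch '[[[1,-2,0,2,0,0,0],[1,0,0,0,0,0,0],[-0.4,0,0,0,0,0,0],[-0.4,0,0,0,0,0,0],[-0.4,0,0,0,0,0,0],[-0.4,0,0,0,0,0,0],[-0.4,0,0,0,0,0,0],[-0.4,0,0,-20,0,0,0],[-0.4,0,0,-35,0,0,0],[-0.4,0,0,-40,0,0,0]]]';python3 -m inch '[[[-0.4,0,0,-40,0,0,0],[-0.4,10,0,-40,0,0,0],[-0.4,20,0,-30,0,0,0],[-0.4,0,0,0,0,0,0],[-0.4,0,0,0,0,0,0],[-0.4,0,0,0,0,0,0]]]'; python3 - <<'E'
from h import *
c=cam("wrist");im,dep=bot.get_image('wrist'); save('w5',im); P=cloud(c,dep)
im,_=bot.get_image('side'); save('s5',cv2.resize(im[120:320,110:370],None,fx=3,fy=3,interpolation=cv2.INTER_CUBIC))
for x,y in((.4377,.0588),(.4546,.1185),(.4716,.1781),(.4885,.2378)):
    q=P[np.hypot(P[...,0]-x,P[...,1]-y)<.028]; q=q[(q[:,2]>.03)&(q[:,2]<.12)]; print(np.round(np.sort(q[:,2])[-5:],4))
E
```

```text
time_s: 25.9
position: [0.487, 0.2372, 0.1249]
tcp_rot: [0.798, 0.602, -0.002, 0.0]
ft_force: [-0.4, 0.5, 0.6]
finger_gap: 0.702
gripper_force: 0.0
time_s: 26.4
position: [0.4959, 0.2665, 0.2345]
tcp_rot: [0.798, 0.602, -0.001, -0.0]
ft_force: [-0.9, 0.6, -0.4]
finger_gap: 0.701
gripper_force: 0.0
[0.0786 0.0793 0.0795 0.0796 0.0801]
[0.0807 0.0808 0.0809 0.081  0.0815]
[0.0702 0.0702 0.0702 0.0702 0.0706]
[0.0588 0.0588 0.0589 0.0589 0.059 ]
```

View pics/w5.png

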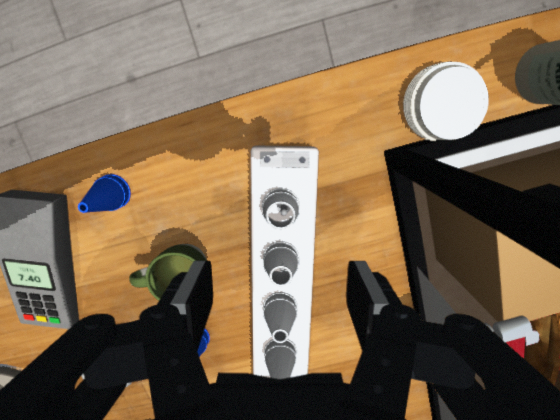

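View pics/s5.png

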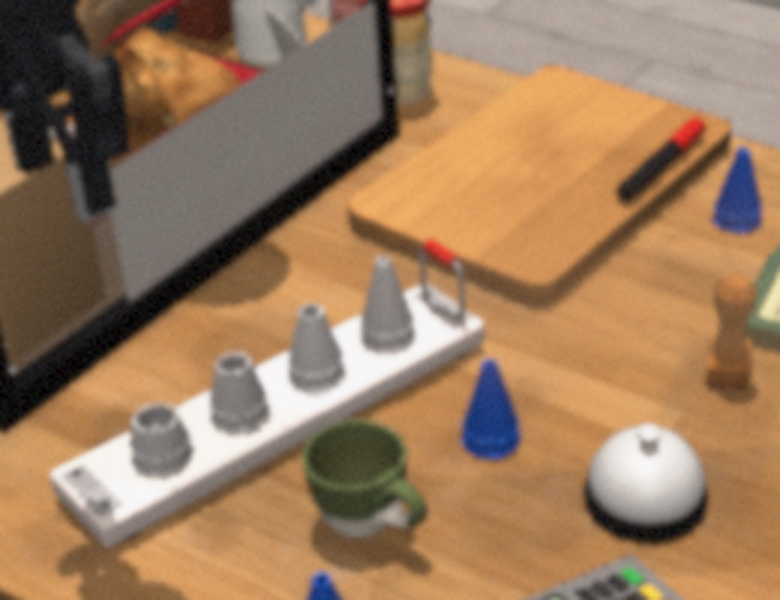

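All four nozzles stand flat and in order. In the side crop fine is at (387,305), small at (315,350), medium at (238,395) and wide at (160,440). The cup is where it was at (355,475). The measured heights of small, medium and wide match nozzles sitting flat. The fine one's tip was hidden from the wrist camera, but it looks upright in the side view.

```bash
python3 -c "
from cell import bot
print(bot.job_done())"
```

```text
the job is handed in; nothing more can be done
None
```

All four nozzles stand released over their pegs in size order, fine next to the red loop and wide at the far end, with the cup untouched; the job is handed in at about 26.5 s on the robot's clock.

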